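# Close the pinned press over a leaded glass panel

### The job

A small leaded glass panel lies on the plywood press base between two steel guide pins. Pick up the red-handled top plate, lower it level and gently over both pins until it lies flat on the glass, and let go of it only when it is down - do not drop it. Leave the blue-handled plate, which belongs to a smaller press, where it is.

Things in the scene. Friction and masses are not known exactly. Their poses are not given: they have to be found in the camera images.
- red_plate: Grey-painted top plate 164 x 84 x 8 mm, 0.25-0.5 kg, flat on the table; two 26 mm through holes on its long axis, 60 mm either side of centre. Upright red block handle in the middle, 50 mm along x, 24 mm across (y), top 53 mm above the plate's underside. Origin: centre of the underside; x along the line of holes, z up. Fits the pins either way round (half a turn).
- blue_plate: The wrong plate, to be left alone: like the other but shorter, 126 x 84 x 8 mm, with holes only 84 mm apart and a blue block handle of the same size. Origin: centre of its underside, x along its long axis.
- press_base: Fixed plywood board 180 x 110 x 15 mm with a fixed leaded glass panel 92 x 92 mm on it, top 21 mm above the table. Two steel pins, 10 mm thick, stand 60 mm either side of centre along x; tips 60 mm above the table, top 12 mm tapered; 8 mm play in the holes all round. Origin: centre of the underside, at table height; x along the line of pins. Home: plate's underside 21 mm above the origin.
Mind the look-alikes: they are no part of the job. Leave any yellow look-alike of the red_plate alone.

How it is judged:
At the end, for the whole second after the job is handed in: Red-handled plate released, at rest and flat on the glass (height within 5 mm, tilt under 3.4 degrees), both pins through its holes (centres within 15 mm, long axes within 14 degrees, either way round); blue-handled plate within 30 mm of its start (horizontal distance between red_plate and press_base below 0.015 m and z of red_plate in the frame of press_base between 0.016 and 0.026 m and angle between red_plate's own z axis and vertical below 0.06 rad and angle between the x axis of red_plate and the x axis of press_base, either way round below 0.25 rad and linear speed of red_plate below 0.02 m/s and distance of blue_plate from where it was at the start of the episode below 0.03 m); the robot touches nothing.
It fails at once if the red-handled plate is tilted more than 20 degrees (angle between red_plate's own z axis and vertical above 0.35 rad).
It fails at once if the red-handled plate is dropped or slammed onto the base (faster than 0.4 m/s within its last 35 mm) (horizontal distance between red_plate and press_base below 0.05 m and z of red_plate in the frame of press_base below 0.056 m and linear speed of red_plate above 0.4 m/s).
It fails at once if the blue-handled plate is moved more than 30 mm (distance of blue_plate from where it was at the start of the episode above 0.03 m).
It also fails if it takes over 40 s, if anything falls off the work surface, if the arm or the gripper's body presses on something with over 40 N, if the wrist force passes 120 N, or if a joint passes its speed limit or range.

### The arm

A 6-joint arm with a two-finger parallel gripper is mounted at the origin on the work surface. World frame = base frame: x ahead of the robot, y to its left, z up, the work surface at z = 0. Lengths are in m, angles in rad, forces in N, time in s.
With the tool pointing down it reaches from about 0.25 to 0.775 m from the base axis. Payload 8.9 kg.
Tool frame: the origin (TCP) lies at the very end of the fingers, on their centre line; the grasp point (between the pads) lies 19 mm behind it (r.grip_depth is the distance from the TCP to the grasp point, in m); z points along the fingers, y is the line along which they close (so a half turn about z gives the same grasp; the last joint's range is limited). The gripper opens to 85 mm and grips with 20 to 120 N. Pads are 22 mm wide; open, the fingers measure 114 mm over their backs; the gripper's body (76 mm by 85 mm) begins 54 mm behind the grasp point. The pads swing forward as they close: fully open they stand 13 mm farther back than shut.
Start: joints at [-1.487, 0.291, -0.153, 1.127, 0, 1.431], TCP at [0.116, -0.512, 0.231] pointing down, gripper open.
Joint ranges: [-2.52, 2.52], [-0.91, 1.74], [-1.3, 1.37], [-1.96, 2.02], [-1.52, 1.47], [-3.14, 3.14]. Speed limits (rad/s): [2.22, 2.22, 2.79, 3.14, 3.14, 3.14].

### API

Orientations are given as [roll, pitch, yaw] about the fixed x, y, z axes, in that order (R = Rz(yaw) Ry(pitch) Rx(roll)).
In Python, from workcell import r gives the robot as it stands. The module is installed in compiled form; this text tells all that it offers.
- The arm moves only by the shell command python3 -m crank 'ROWS' [OPENING] [FORCE]. ROWS is a JSON object of lists of equal length, an entry for each row: "xyz": the shift along the world's x, y, z in m, a list of three; "delta_rot": the turn, a rotation vector about the world's x, y, z in degrees, a list of three. A call has 1 to 5 rows; each row is the pose to reach, as a shift and turn from the pose commanded when the call began; what a row does not reach only later rows make up. A row lasts 1/12 s, in which the tool goes at most 41.7 mm and 7.16 degrees, less where a joint would pass 70% of its speed; a pose out of reach is approached as far as the arm can. A call with a gripper value outside its range is refused whole. OPENING is the closure, from -1 (fully open) to 1 (shut), set as the call begins (- or left out, the last holds). The fingers move at their own pace and stop on an object; FORCE is the grip in N (left out, the last holds). Time passes only in rows, so rows that repeat a pose let the fingers close. It gives the time, the measured TCP pose, the force, the opening and the grip force at its end, in the units of the state.
- r.read_state(): the state, without advancing time (a new reading comes with each control period).
- r.capture(name): name is "scene" or "top" or "wrist"; returns the picture (480x640x3 uint8, blue, green, red); there is no depth.
- r.get_calibration(name): a dict with "fx", "fy", "cx", "cy" (pixels), "R" (3x3) and "t" (3): a world point X has camera coordinates R X + t. Camera axes: x right, y down, z forward; pixel columns grow to the right and rows downward; lengths in m; the calibration is good to about 2 mm. A picture is of the moment at which its call begins: read the wrist's pose just before it. get_calibration takes no time and is no camera call; for the wrist camera it gives the pose at the moment of the call.
- r.finish_job(): hands the job in; it is judged then, once.
The state is a dict: "time": time; "joints": joint angles; "dq": joint speeds; "joint_torque": joint torques, N m; "eef_pos": TCP position; "eef_rot": TCP orientation; "force": force on the tool from outside, world axes, zero at the start; "moment": the same for the moment, N m; "width": finger opening in m; "grasp_force": force on a finger pad.
Only numpy, scipy, OpenCV 4.12 (cv2) and the standard library are available. Lean on these libraries where they do the work, as an engineer would, in place of code of your own. Each camera call takes 0.05 s, during which the arm holds its last target. There are 200 camera calls.

## Working session

There is one attempt and no reset: what is moved stays moved. The work goes in short steps, Python scripts to look and compute and a shell command to move; the robot and the scene stay as the last step left them, time stands still between calls to the robot, and variables do not carry over. Pictures are saved under pics/ and viewed, at most 10 in all, crops included, and the job is handed in when it is done.

```bash
mkdir -p pics
python3 - <<'E'
from workcell import r
import cv2
for n in("scene","top"):
    cv2.imwrite(f"pics/{n}0.png",r.capture(n)); c=r.get_calibration(n); print(n,c)
s=r.read_state(); print(s['time'],s['eef_pos'],s['eef_rot'],s['width'])
E
```

```text
scene {'fx': 476.8696962274373, 'fy': 476.8696962274373, 'cx': 312.4732758072453, 'cy': 239.35717062550384, 'R': array([[ 0.82980467,  0.55782771, -0.01588897],
       [ 0.47250269, -0.7174577 , -0.51185511],
       [-0.29692663,  0.41723217, -0.85892484]]), 't': array([-0.3826745 , -0.18213858,  1.13901515])}
top {'fx': 541.2612807353233, 'fy': 541.2612807353233, 'cx': 316.20222134692466, 'cy': 239.1369368495907, 'R': array([[ 0.00146691, -0.99997628,  0.00672998],
       [-0.99911088, -0.00174914, -0.04212347],
       [ 0.04213424, -0.00666221, -0.99908975]]), 't': array([-0.0146215 ,  0.45228035,  1.02556862])}
0.1 [ 0.11596657 -0.51166588  0.2308153 ] [-3.14050990e+00 -1.44230146e-04  2.22764566e-01] 0.08509605707677893
```

View pics/top0.png

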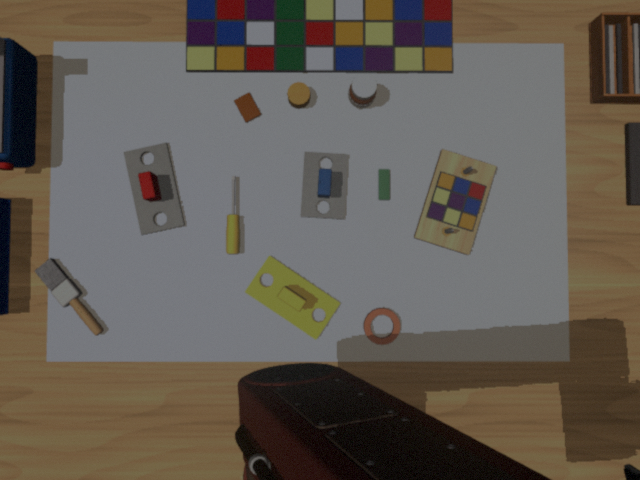

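View pics/scene0.png

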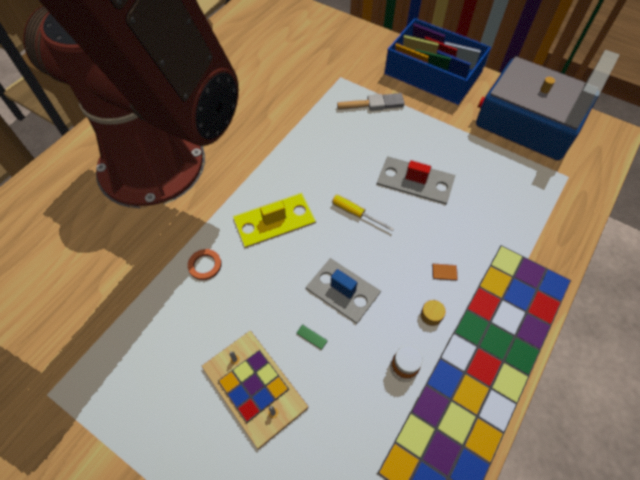

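Candidates for the red plate, top view: red-handled grey plate (155,188), yellow look-alike (293,297) and blue-handled grey plate (325,185). In the scene view they are at (416,178), (274,219) and (343,288). By the description I choose the one at (155,188). The base is at top (456,202), scene (254,388), with pins near top (470,171) and (451,231). Next is a close crop of all of these.

Run:
```python
import cv2,numpy as np
t=cv2.imread("pics/top0.png");s=cv2.imread("pics/scene0.png")
def c(im,x,y):
    o=cv2.resize(im[y:y+120,x:x+160],(400,300),interpolation=cv2.INTER_CUBIC)
    for i in range(0,160,20):
        cv2.putText(o,str(x+i),(int(i*2.5),8),0,.3,(0,0,0)); cv2.line(o,(int(i*2.5),10),(int(i*2.5),14),(0,0,0))
    for i in range(20,120,20):
        cv2.putText(o,str(y+i),(0,int(i*2.5)),0,.3,(0,0,0)); cv2.line(o,(20,int(i*2.5)),(24,int(i*2.5)),(0,0,0))
    return o
cv2.imwrite("pics/crops.png",np.vstack([np.hstack([c(t,80,130),c(s,340,120)]),np.hstack([c(t,380,140),c(s,180,330)])]))
# red handle blobs
for n,im,(x0,y0,x1,y1) in(("top",t,(120,140,190,240)),("scene",s,(370,150,460,210))):
    h=cv2.cvtColor(im,cv2.COLOR_BGR2HSV)[y0:y1,x0:x1]
    m=(((h[...,0]<8)|(h[...,0]>172))&(h[...,1]>150)&(h[...,2]>60)).astype(np.uint8)
    print(n,cv2.boundingRect(m),x0,y0,m.sum())
```

```text
top (19, 32, 16, 27) 120 140 317
scene (36, 11, 24, 22) 370 150 372
```

View pics/crops.png

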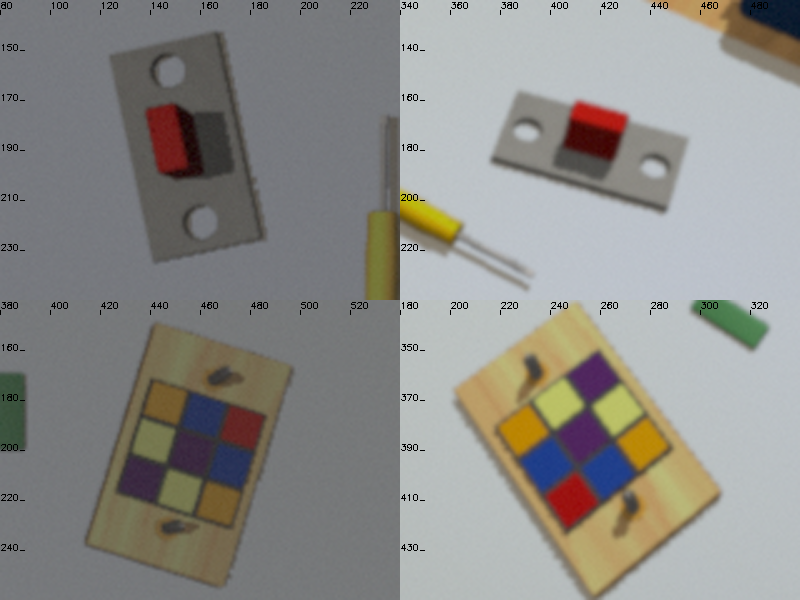

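The crop confirms a grey plate with a red handle. Its holes are at top (147.6,158) and (160.4,218.8), scene (442,186.4) and (390.8,172). The pins sit on the base's short-end strips. Triangulating now.

```bash
cat > h.py <<'E'
from workcell import r
import numpy as np,cv2
def P(c): return np.array([[c['fx'],0,c['cx']],[0,c['fy'],c['cy']],[0,0,1]])@np.c_[c['R'],c['t']]
def tri(p,q,A,B):
    X=cv2.triangulatePoints(P(A),P(B),np.float64(p).reshape(2,1),np.float64(q).reshape(2,1)).ravel();X=X[:3]/X[3]
    e=[np.linalg.norm((lambda y:y[:2]/y[2])(P(c)@np.r_[X,1])-u) for c,u in((A,p),(B,q))]
    return X,max(e)
def plane(p,c,z):
    d=c['R'].T@np.array([(p[0]-c['cx'])/c['fx'],(p[1]-c['cy'])/c['fy'],1]);o=-c['R'].T@c['t']
    return o+d*(z-o[2])/d[2]
E
python3 - <<'E'
from h import *
np.set_printoptions(precision=4,suppress=True)
T,S=r.get_calibration("top"),r.get_calibration("scene")
for n,p,q,z in[("holeF",(147.6,158),(442,186.4),.008),("holeN",(160.4,218.8),(390.8,172),.008),("handle",(147.2,185.6),(420,165.6),.053),
 ("bA",(441.2,149.2),(308,407.6),.015),("bB",(497.2,167.2),(256.8,449.2),.015),("bC",(469.2,254.4),(202,366),.015),("bD",(414.4,237.2),(250.4,331.2),.015),
 ("gA",(440,171.6),(288.8,390),.021),("gB",(486.4,186.4),(246.4,423.2),.021),("gC",(472.8,230.8),(218,381.2),.021),("gD",(426.8,216.8),(260,350),.021)]:
    X,e=tri(p,q,T,S); print(n,X,round(e,2),plane(p,T,z)[:2],plane(q,S,z)[:2])
E
```

```text
holeF [0.608  0.3112 0.0048] 0.41 [0.608  0.3106] [0.6079 0.3079]
holeN [0.4905 0.2852 0.0037] 0.49 [0.4908 0.2845] [0.4909 0.281 ]
handle [0.5486 0.2971 0.0527] 0.18 [0.5483 0.2968] [0.5489 0.2972]
bA [ 0.6268 -0.2573  0.0026] 1.0 [ 0.6252 -0.2535] [ 0.6271 -0.2604]
bB [ 0.5921 -0.3632  0.0077] 0.05 [ 0.5907 -0.3607] [ 0.5934 -0.3634]
bC [ 0.4234 -0.3068  0.0102] 0.21 [ 0.4235 -0.3052] [ 0.4248 -0.3075]
bD [ 0.4559 -0.2032  0.0062] 0.57 [ 0.4561 -0.2009] [ 0.4579 -0.2058]
gA [ 0.582  -0.2527  0.01  ] 0.8 [ 0.581  -0.2494] [ 0.5829 -0.2554]
gB [ 0.5536 -0.3402  0.0138] 0.27 [ 0.5528 -0.3376] [ 0.5548 -0.3409]
gC [ 0.468  -0.3123  0.0171] 0.36 [ 0.4682 -0.3108] [ 0.4688 -0.313 ]
gD [ 0.4951 -0.2248  0.0151] 0.03 [ 0.4946 -0.2236] [ 0.4969 -0.2259]
```

Plate: centre about (0.549, 0.297), heading 12.5°, hole spacing 120 mm as given. Base: centre about (0.525, -0.281), heading about -17.6°. Wrist joint: yaw = q1 - q6 + π, so I need the half-turned grasp (yaw +180°). I'll start the turn on the way and look at the base with the wrist camera.

```bash
python3 -m crank '{"xyz":[[0.03,0.024,0.005],[0.06,0.048,0.01],[0.09,0.072,0.015],[0.12,0.096,0.02],[0.15,0.12,0.02]],"delta_rot":[[0,0,7],[0,0,14],[0,0,21],[0,0,28],[0,0,35]]}' -1
python3 -m crank '{"xyz":[[0.03,0.024,0.005],[0.06,0.048,0.01],[0.09,0.072,0.015],[0.12,0.096,0.02],[0.15,0.12,0.02]],"delta_rot":[[0,0,7],[0,0,14],[0,0,21],[0,0,28],[0,0,35]]}'
python3 - <<'E'
from h import *
import pickle
s=r.read_state();c=r.get_calibration("wrist");cv2.imwrite("pics/w1.png",r.capture("wrist"))
pickle.dump(c,open("w1.pkl","wb"));print(s['joints'],s['dq'],-c['R'].T@c['t'],c['R'][2],c['fx'])
E
```

```text
time: 0.52
eef_pos: [0.2671, -0.3909, 0.2519]
eef_rot: [3.141, 0.0, 0.839]
force: [1.2, -0.3, -0.5]
width: 0.0854
grasp_force: 0.0
time: 0.93
eef_pos: [0.4174, -0.2707, 0.2721]
eef_rot: [3.141, 0.001, 1.451]
force: [0.8, -1.2, 0.3]
width: 0.0856
grasp_force: 0.0
[-7.22277185e-01  2.17350955e-01 -1.43736597e-01  1.20862407e+00
 -8.38206081e-05  9.68756293e-01] [ 9.35703867e-01  2.62878136e-01  3.12479390e-01  4.76840245e-02
  1.30276387e-04 -5.26537720e-01] [ 0.42714669 -0.19684143  0.41420345] [-0.03385777 -0.28580332 -0.95768999] 355.1996593498356
```

View pics/w1.png

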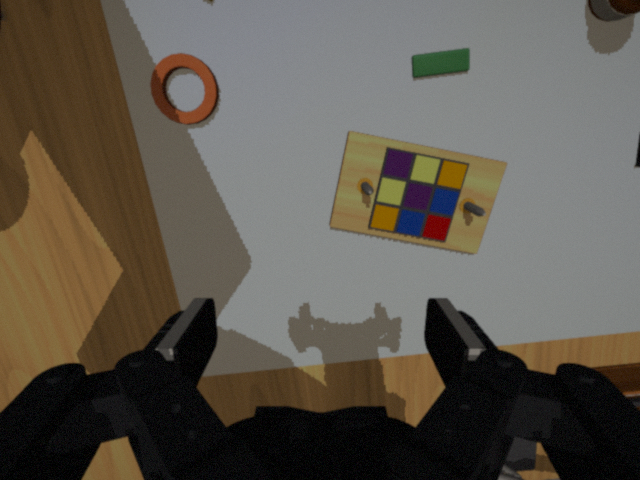

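The wrist view shows the base unobstructed: board corners (349,132), (506,161), (475,254), (331,228) and glass centre (418,195). I'll check its pose while moving on to the red plate.

```bash
python3 - <<'E'
from h import *
import pickle
c=pickle.load(open("w1.pkl","rb"));T=r.get_calibration("top")
b=[plane(p,c,.015)[:2] for p in((506,161),(475,254),(331,228),(349,132))]
g=[plane(p,c,.021)[:2] for p in((468,162),(446,242),(369,228),(388,148))]
for q in(b,g):
    q=np.array(q);d=(q[0]+q[1]-q[2]-q[3])/2;print(q.round(4).tolist(),q.mean(0),np.linalg.norm(d),d)
for p,q in(((497.2,167.2),(475,254)),((469.2,254.4),(331,228)),((441.2,149.2),(506,161)),((486.4,186.4),(446,242))): print(tri(p,q,T,c))
E
python3 -m crank '{"xyz":[[0.008,0.036,0],[0.016,0.072,0],[0.024,0.108,0],[0.032,0.144,0],[0.04,0.18,0]],"delta_rot":[[0,0,7],[0,0,14],[0,0,21],[0,0,28],[0,0,35]]}'
python3 -m crank '{"xyz":[[0.008,0.036,0],[0.016,0.072,0],[0.024,0.108,0],[0.032,0.144,0],[0.04,0.18,0]],"delta_rot":[[0,0,7],[0,0,14],[0,0,21],[0,0,28],[0,0,35]]}'
python3 -m crank '{"xyz":[[0.008,0.03,-0.01],[0.016,0.06,-0.02],[0.024,0.09,-0.03],[0.033,0.12,-0.04],[0.033,0.12,-0.05]],"delta_rot":[[0,0,7],[0,0,14],[0,0,21],[0,0,28],[0,0,35]]}'
python3 - <<'E'
from h import *
import pickle
s=r.read_state();c=r.get_calibration("wrist");cv2.imwrite("pics/w2.png",r.capture("wrist"))
pickle.dump(c,open("w2.pkl","wb"));print(s['joints'],s['eef_pos'],s['eef_rot'])
E
```

```text
[[0.6269, -0.2536], [0.5932, -0.3589], [0.4266, -0.3062], [0.458, -0.202]] [ 0.52618199 -0.28017197] 0.1756573357928358 [ 0.1677443  -0.05212819]
[[0.5829, -0.2488], [0.5573, -0.3375], [0.4699, -0.3098], [0.4975, -0.2235]] [ 0.52688843 -0.27989185] 0.09032825293406126 [ 0.08635608 -0.0264919 ]
(array([ 0.58933382, -0.35700456,  0.02390772]), np.float64(1.4158084303905425))
(array([ 0.42572533, -0.34324285, -0.11740848]), np.float64(0.6951919722920363))
(array([ 0.624274  , -0.2524829 ,  0.01980318]), np.float64(0.39263053739323367))
(array([ 0.54967484, -0.32997704,  0.0438059 ]), np.float64(0.5600533170263385))
time: 1.4
eef_pos: [0.4558, -0.0903, 0.2711]
eef_rot: [-3.141, -0.0, 2.061]
force: [0.4, 0.2, 0.7]
width: 0.0856
grasp_force: 0.0
time: 1.82
eef_pos: [0.4958, 0.0898, 0.2711]
eef_rot: [-3.141, -0.0, 2.672]
force: [1.3, -0.7, 0.5]
width: 0.0853
grasp_force: 0.0
time: 2.23
eef_pos: [0.5297, 0.2124, 0.2201]
eef_rot: [3.14, 0.0, -2.997]
force: [-0.7, -0.2, -0.3]
width: 0.0851
grasp_force: 0.0
[ 0.25239053  0.38332653 -0.04903003  1.13792873  0.00150677  0.1075811 ] [0.52971484 0.21239743 0.22009376] [ 3.14003973e+00  3.46300458e-04 -2.99678311e+00]
```

View pics/w2.png

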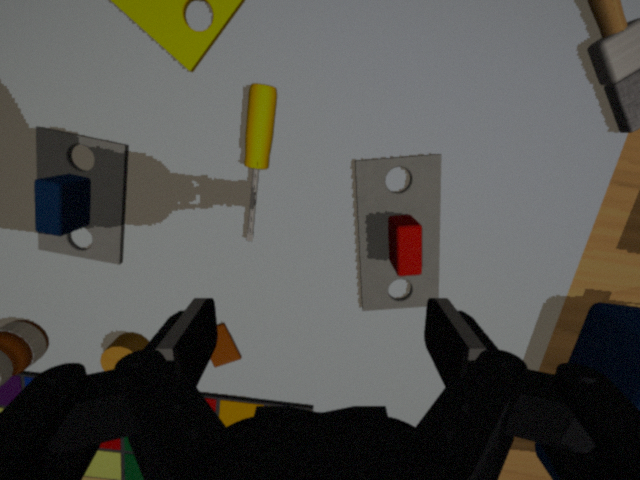

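Red plate in the wrist view: holes at (398.5,179.5) and (400,289), handle top about (407,248). The base measurements agree within about 2 mm: centre (0.5255, -0.2803), heading -17.4°.

Run:
```python
from h import *
import pickle
c=pickle.load(open("w2.pkl","rb"));T=r.get_calibration("top");S=r.get_calibration("scene")
a,b=[plane(p,c,.008) for p in((398.5,179.5),(400,289))]
print(a,b,(a+b)/2,np.degrees(np.arctan2(*(b-a)[1::-1])),np.linalg.norm(b-a))
for A,q in((T,(147.6,158)),(S,(442,186.4))): print(tri((400,289),q,c,A))
for A,q in((T,(160.4,218.8)),(S,(390.8,172))): print(tri((398.5,179.5),q,c,A))
s=r.read_state();print(s['eef_pos'],np.degrees(s['eef_rot']))
```

```text
[0.49317569 0.28663632 0.008     ] [0.60936688 0.31265458 0.008     ] [0.55127128 0.29964545 0.008     ] 12.621814826593782 0.11906865341514845
(array([0.60698491, 0.30959673, 0.01331761]), np.float64(1.293570255833381))
(array([0.6082402 , 0.31122891, 0.00577838]), np.float64(2.4779535876235514))
(array([ 0.49323811,  0.2904552 , -0.0120102 ]), np.float64(1.990158012575541))
(array([0.49095334, 0.28559251, 0.0036696 ]), np.float64(3.2743762312770066))
[0.52815235 0.21008654 0.21806683] [ 179.99622981   -0.19305855 -171.19715583]
```

```bash
python3 -m crank '{"xyz":[[0.007,0.029,-0.02],[0.014,0.058,-0.04],[0.021,0.088,-0.06],[0.021,0.088,-0.09],[0.021,0.088,-0.09]],"delta_rot":[[0,0,2],[0,0,4],[0,0,4.5],[0,0,4.5],[0,0,4.5]]}'
python3 -m crank '{"xyz":[[0,0,0],[0,0,0]],"delta_rot":[[0,0,0],[0,0,0]]}'
python3 - <<'E'
from h import *
import pickle
s=r.read_state();c=r.get_calibration("wrist");cv2.imwrite("pics/w3.png",r.capture("wrist"))
pickle.dump(c,open("w3.pkl","wb"));print(s['eef_pos'],np.degrees(s['eef_rot']))
E
```

```text
time: 2.7
eef_pos: [0.5469, 0.2953, 0.1259]
eef_rot: [-3.14, -0.008, -2.929]
force: [-1.9, -1.0, -1.7]
width: 0.0856
grasp_force: 0.0
time: 2.87
eef_pos: [0.5504, 0.2951, 0.1328]
eef_rot: [-3.141, 0.001, -2.93]
force: [0.5, -0.1, 0.3]
width: 0.0854
grasp_force: 0.0
[0.55040595 0.29510191 0.13276898] [-1.79992436e+02  3.51200023e-02 -1.67868561e+02]
```

View pics/w3.png

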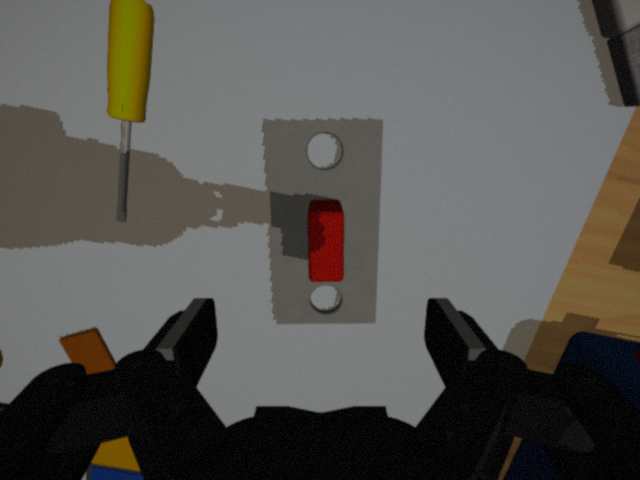

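Tool above the red handle: handle top face centre about (326,245), holes (325,150) and (325.5,298), fingers straddling it and square to it.

Run:
```python
from h import *
import pickle
c=pickle.load(open("w3.pkl","rb"));w2=pickle.load(open("w2.pkl","rb"))
a,b=[plane(p,c,.008) for p in((325,150),(325.5,298))]
print((a+b)/2,np.degrees(np.arctan2(*(b-a)[1::-1])),np.linalg.norm(b-a))
h=[plane(p,c,.053)[:2] for p in((308,210),(343,210),(343,280),(309,281))];print(np.mean(h,0),np.linalg.norm(np.diff(h,axis=0),axis=1))
T=r.get_calibration("top");print(tri((325.5,298),(147.6,158),c,T),tri((325,150),(160.4,218.8),c,T),tri((326,245.5),(147.2,185.6),c,T))
```

```text
[0.5505653  0.29974079 0.008     ] 12.464472049857518 0.11899642440473761
[0.55038274 0.29944686] [0.022311   0.0483427  0.02302337]
(array([0.60868384, 0.31168578, 0.0061092 ]), np.float64(1.6251917258820847)) (array([ 0.49203202,  0.28725156, -0.00202887]), np.float64(1.2449009714176502)) (array([0.54956965, 0.29867868, 0.04858309]), np.float64(2.8755880173416153))
```

```bash
python3 -m crank '{"xyz":[[0,0.0035,-0.03],[0,0.0035,-0.06],[0,0.0035,-0.09],[0,0.0035,-0.114],[0,0.0035,-0.114]],"delta_rot":[[0,0,0.4],[0,0,0.4],[0,0,0.4],[0,0,0.4],[0,0,0.4]]}'
python3 -m crank '{"xyz":[[0,0,0],[0,0,0],[0,0,0],[0,0,0],[0,0,0]],"delta_rot":[[0,0,0],[0,0,0],[0,0,0],[0,0,0],[0,0,0]]}' 1 90
python3 -m crank '{"xyz":[[0,0,0],[0,0,0],[0,0,0],[0,0,0],[0,0,0]],"delta_rot":[[0,0,0],[0,0,0],[0,0,0],[0,0,0],[0,0,0]]}' 1 90
```

```text
time: 3.33
eef_pos: [0.5481, 0.2978, 0.0147]
eef_rot: [-3.141, -0.005, -2.922]
force: [-0.2, -1.6, -0.9]
width: 0.0854
grasp_force: 0.0
time: 3.75
eef_pos: [0.551, 0.2997, 0.0188]
eef_rot: [3.142, 0.002, -2.921]
force: [1.7, -5.7, 8.2]
width: 0.0257
grasp_force: 6.6
time: 4.17
eef_pos: [0.5511, 0.2998, 0.019]
eef_rot: [3.141, 0.002, -2.921]
force: [-1.5, -0.8, 8.2]
width: 0.0227
grasp_force: 89.6
```

```bash
python3 -m crank '{"xyz":[[0,0,0.01],[0,0,0.03],[0,0,0.06],[0,0,0.085],[0,0,0.1]],"delta_rot":[[0,0,0],[0,0,0],[0,0,0],[0,0,0],[0,0,0]]}'
python3 -m crank '{"xyz":[[0,-0.01,0.01],[0,-0.03,0.02],[-0.002,-0.055,0.03],[-0.004,-0.08,0.03],[-0.006,-0.11,0.03]],"delta_rot":[[0,0,-1],[0,0,-2],[0,0,-3],[0,0,-4],[0,0,-6]]}'
python3 -m crank '{"xyz":[[-0.002,-0.03,0],[-0.004,-0.06,0],[-0.006,-0.09,0],[-0.008,-0.12,0],[-0.01,-0.15,0]],"delta_rot":[[0,0,-2],[0,0,-4],[0,0,-6],[0,0,-8],[0,0,-10]]}'
python3 -m crank '{"xyz":[[-0.002,-0.03,0],[-0.004,-0.06,0],[-0.005,-0.09,0],[-0.006,-0.12,0],[-0.007,-0.15,0]],"delta_rot":[[0,0,-2],[0,0,-4],[0,0,-6],[0,0,-8],[0,0,-10]]}'
python3 -m crank '{"xyz":[[0,-0.03,0],[-0.001,-0.06,0],[-0.002,-0.09,0],[-0.002,-0.12,0],[-0.002,-0.14,0]],"delta_rot":[[0,0,-1],[0,0,-2],[0,0,-3],[0,0,-4],[0,0,-4]]}'
python3 -m crank '{"xyz":[[0,-0.015,0],[0,-0.03,0],[0,-0.03,0],[0,-0.03,0],[0,-0.03,0]],"delta_rot":[[0,0,0],[0,0,0],[0,0,0],[0,0,0],[0,0,0]]}'
python3 - <<'E'
from h import *
import pickle
s=r.read_state();print(s['eef_pos'],np.degrees(s['eef_rot']),s['force'],s['dq'])
for n in("wrist","top","scene"):
    c=r.get_calibration(n);im=r.capture(n);cv2.imwrite(f"pics/{n}4.png",im);pickle.dump(c,open(n+"4.pkl","wb"))
E
```

```text
time: 4.58
eef_pos: [0.5508, 0.2999, 0.1208]
eef_rot: [3.141, 0.003, -2.92]
force: [0.8, 0.2, -2.9]
width: 0.023
grasp_force: 88.2
time: 5.0
eef_pos: [0.5436, 0.1885, 0.1478]
eef_rot: [3.141, 0.0, -3.026]
force: [0.1, -0.5, -3.6]
width: 0.0227
grasp_force: 88.4
time: 5.42
eef_pos: [0.5328, 0.0376, 0.1471]
eef_rot: [-3.141, -0.001, 3.081]
force: [0.8, 0.4, -3.0]
width: 0.023
grasp_force: 88.4
time: 5.83
eef_pos: [0.5257, -0.1123, 0.1472]
eef_rot: [-3.142, -0.001, 2.906]
force: [1.0, 0.1, -2.5]
width: 0.0225
grasp_force: 88.4
time: 6.25
eef_pos: [0.5237, -0.2534, 0.1471]
eef_rot: [-3.141, -0.001, 2.835]
force: [0.7, -0.0, -1.9]
width: 0.0227
grasp_force: 88.5
time: 6.67
eef_pos: [0.5248, -0.2797, 0.1471]
eef_rot: [3.141, -0.001, 2.839]
force: [-1.5, 0.4, -2.3]
width: 0.023
grasp_force: 88.6
[ 0.52477992 -0.27968473  0.14714396] [ 1.79964715e+02 -4.43372214e-02  1.62688909e+02] [-1.49600195  0.42050074 -2.26990561] [ 0.01088884 -0.00710621 -0.00343977 -0.00157534 -0.00194737 -0.00087872]
```

View pics/wrist4.png

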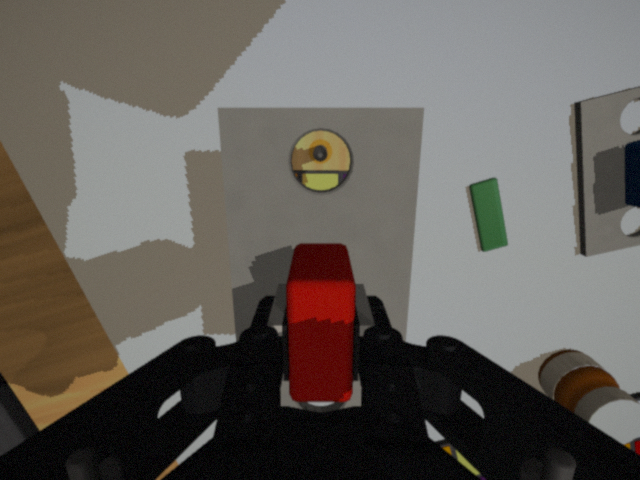

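In the wrist view the near hole, about (321,159), shows its pin, about (320,153), inside it. Now to compute the offset in world coordinates.

Run:
```python
from h import *
import pickle
c=pickle.load(open("wrist4.pkl","rb"))
h=plane((321,159.5),c,.136);print("hole",h)
for z in(.06,.021,.015): print("pin",z,plane((320,153),c,z))
# plate far edge corners in view & heading
a,b=plane((219,108),c,.136),plane((423,108),c,.136);d=a-b;print("edge len",np.linalg.norm(d),"plate heading",np.degrees(np.arctan2(d[1],d[0]))-90,(a+b)/2)
im=cv2.imread("pics/wrist4.png")[115:205,275:370];t=cv2.imread("pics/top4.png")[130:280,380:540]
cv2.imwrite("pics/z4.png",np.hstack([cv2.resize(im,(396,375),interpolation=2),cv2.resize(t,(400,375),interpolation=2)]))
```

```text
hole [ 0.46715918 -0.26001066  0.136     ]
pin 0.06 [ 0.46862622 -0.26096364  0.06      ]
pin 0.021 [ 0.47075566 -0.2616569   0.021     ]
pin 0.015 [ 0.47108326 -0.26176355  0.015     ]
edge len 0.082901080272963 plate heading -197.38865674073406 [ 0.44759483 -0.25388717  0.136     ]
```

View pics/z4.png

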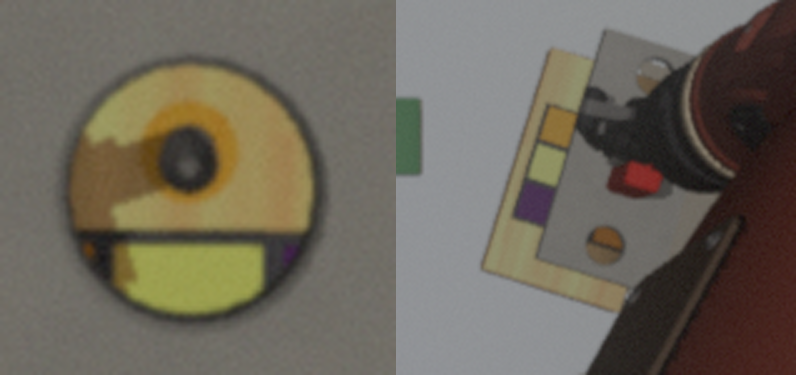

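The fit is 1–2 mm off, well within the play, and the heading matches. Correcting by (+0.0015, -0.0012) while lowering.

```bash
python3 -m crank '{"xyz":[[0.0015,-0.0012,-0.012],[0.0015,-0.0012,-0.027],[0.0015,-0.0012,-0.042],[0.0015,-0.0012,-0.054],[0.0015,-0.0012,-0.06]],"delta_rot":[[0,0,0],[0,0,0],[0,0,0],[0,0,0],[0,0,0]]}'
python3 -m crank '{"xyz":[[0,0,-0.006],[0,0,-0.012],[0,0,-0.018],[0,0,-0.022],[0,0,-0.022]],"delta_rot":[[0,0,0],[0,0,0],[0,0,0],[0,0,0],[0,0,0]]}'
python3 - <<'E'
from h import *
import pickle
s=r.read_state();print(s['eef_pos'],np.degrees(s['eef_rot']))
c=r.get_calibration("wrist");im=r.capture("wrist");cv2.imwrite("pics/w5.png",im);pickle.dump(c,open("w5.pkl","wb"))
E
```

```text
time: 7.23
eef_pos: [0.5256, -0.2806, 0.0849]
eef_rot: [3.141, -0.003, 2.84]
force: [-0.8, 0.7, -3.6]
width: 0.0229
grasp_force: 88.7
time: 7.65
eef_pos: [0.5262, -0.2815, 0.0646]
eef_rot: [3.141, -0.001, 2.839]
force: [-0.6, 0.3, -2.4]
width: 0.023
grasp_force: 88.7
[ 0.52619261 -0.28150547  0.06458215] [ 1.79986482e+02 -4.69342784e-02  1.62664781e+02]
```

View pics/w5.png

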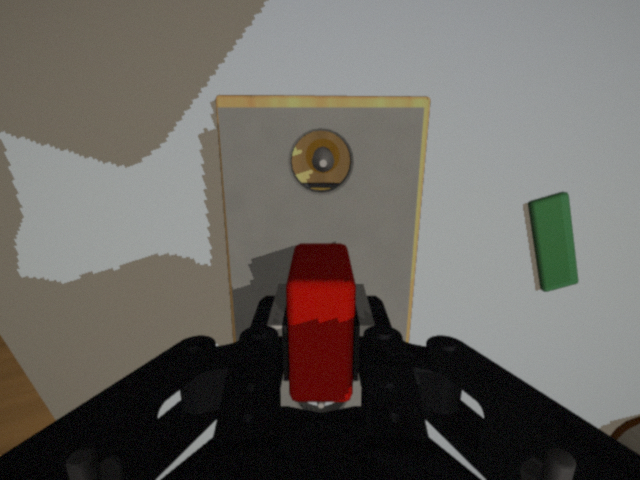

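The pin, about (322,162), is well centred in its hole (321,160) and the underside is at about 46 mm. Lowering on gently.

```bash
python3 -m crank '{"xyz":[[0,0,-0.006],[0,0,-0.012],[0,0,-0.018],[0,0,-0.021],[0,0,-0.021]],"delta_rot":[[0,0,0],[0,0,0],[0,0,0],[0,0,0],[0,0,0]]}'
python3 -m crank '{"xyz":[[0,0,-0.001],[0,0,-0.002],[0,0,-0.003],[0,0,-0.0035]],"delta_rot":[[0,0,0],[0,0,0],[0,0,0],[0,0,0]]}'
```

```text
time: 8.12
eef_pos: [0.5259, -0.2813, 0.0432]
eef_rot: [3.141, -0.002, 2.839]
force: [0.8, -0.1, -2.8]
width: 0.023
grasp_force: 88.7
time: 8.45
eef_pos: [0.5266, -0.2818, 0.0408]
eef_rot: [-3.142, 0.0, 2.839]
force: [0.2, -0.5, -3.1]
width: 0.0232
grasp_force: 88.7
```

```bash
python3 -m crank '{"xyz":[[0,0,-0.0005],[0,0,-0.001],[0,0,-0.0015],[0,0,-0.0015]],"delta_rot":[[0,0,0],[0,0,0],[0,0,0],[0,0,0]]}'
```

```text
time: 8.78
eef_pos: [0.5265, -0.2818, 0.04]
eef_rot: [-3.141, 0.0, 2.839]
force: [-3.4, 0.9, 4.7]
width: 0.0228
grasp_force: 90.0
```

Contact is felt: Fz went from -3 to +4.7 N at the expected height (0.040). Releasing and retreating straight up.

```bash
python3 -m crank '{"xyz":[[0,0,0],[0,0,0],[0,0,0],[0,0,0],[0,0,0]],"delta_rot":[[0,0,0],[0,0,0],[0,0,0],[0,0,0],[0,0,0]]}' -1
python3 -m crank '{"xyz":[[0,0,0],[0,0,0],[0,0,0.01],[0,0,0.03],[0,0,0.06]],"delta_rot":[[0,0,0],[0,0,0],[0,0,0],[0,0,0],[0,0,0]]}'
python3 -m crank '{"xyz":[[0,0,0.03],[0,0,0.06],[0,0,0.09],[0,0,0.11],[0,0,0.11]],"delta_rot":[[0,0,0],[0,0,0],[0,0,0],[0,0,0],[0,0,0]]}'
python3 - <<'E'
from h import *
w=r.capture("wrist")
cv2.imwrite("pics/fin.png",np.hstack([cv2.resize(w,(400,300)),cv2.resize(r.capture("scene"),(400,300))]))
E
```

```text
time: 9.2
eef_pos: [0.5266, -0.2818, 0.0393]
eef_rot: [-3.142, 0.0, 2.839]
force: [0.4, -0.0, -0.1]
width: 0.0815
grasp_force: 0.0
time: 9.62
eef_pos: [0.525, -0.2807, 0.0985]
eef_rot: [3.14, -0.004, 2.839]
force: [0.9, -0.6, 0.8]
width: 0.0855
grasp_force: 0.0
time: 10.03
eef_pos: [0.5285, -0.2831, 0.215]
eef_rot: [-3.139, 0.007, 2.839]
force: [0.0, -0.0, 0.1]
width: 0.0852
grasp_force: 0.0
```

View pics/fin.png

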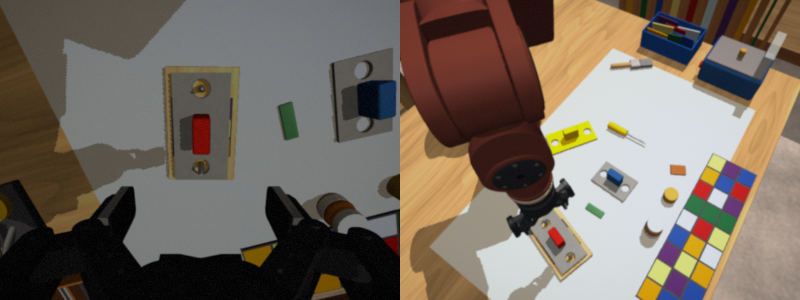

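The plate lies flat with both pins through its holes (wrist half of the picture: (201,88) and (200,168)). The blue plate hasn't moved and the gripper is clear.

```bash
python3 -c "
from workcell import r
print(r.finish_job())"
```

```text
the job is handed in; nothing more can be done
None
```

The red-handled plate lies flat on the glass with both pins through its holes and was let go only once it was down; the blue-handled plate was left where it was, and the job is handed in at about 10 s on the robot's clock, though the hand-in gave no verdict.

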